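# Bin the worn sanding block, then unlock the reject box with its key and hold it unlocked

## Task

Drop the worn orange sanding block through the square mouth of the grey reject box and let go of it. Then take the red-headed key from its stand, push it fully home in the box's brass lock, working it past the two sticky pins, and turn it a quarter turn clockwise as seen from above. The lock springs back, so finish while still gripping the key, fully home, and holding it turned; leave the loose red varnish bottle, tape roll and pink cup where they stand.

Things in the scene. Friction and masses are not known exactly. Their poses are not given: they have to be found in the camera images.
- worn_block: worn orange sanding block, 28 x 50 x 16 mm, 15 g or so, lying flat on the table. Origin: centre of its underside; x across its 28 mm width, y along its 50 mm length, z up. Grip it across the 28 mm.
- reject_box: grey metal reject box, white lid 134 x 224 mm, fixed to the table, turned a little. Origin: centre of its underside; x away from the robot, y left, z up. Lid top at z = 100 mm. Black-rimmed square mouth, 85 x 85 mm clear, rim top at z = 106 mm, centre at (0, +50 mm) in the box's axes, hollow below. Brass lock on the right half, at (0, -62 mm).
- keyway (a point): centre of the keyway's mouth on the face of the brass lock cylinder (44 mm across), 108 mm above the table; a dark ring 60 mm across, its top 1 mm lower, surrounds it. x along the keyway's long side (19 x 8 mm, 32 mm deep), z up; turns with the cylinder. Sprung pins 10 and 18 mm down, one on each long side, catch the key: about 7, then 12 N downward passes them, steadily or with small wiggles.
- lock (a joint): turn of the lock cylinder in rad: 0 locked (keyway along the box's x), grows clockwise seen from above, hard stop at 1.75. A spring returns it to 0 (about 0.04 N m at 0, 0.13 N m at a quarter turn). The key has about 0.1 rad of play in the keyway.
- key: key standing blade down in its stand. Origin: tip of the blade; x across its width, y through its thickness, z up. Steel blade 16 x 6 mm, 26 mm long, round tip; dark collar 24 x 10 mm from 26 to 32 mm; red head 36 mm wide, 10 mm thick from 32 to 70 mm. Same shape after half a turn. About 45 g. Grip the head across its 10 mm; lifts straight out.
- key_shoulder (a point): point on the key's axis 26 mm above the blade's tip, at the underside of the collar. The collar is too wide for the keyway: fully home, this point meets the keyway's mouth.
- key_stand: black block 60 x 50 x 34 mm fixed to the table; the key stands in the slot in its top, collar on the top, 1 mm play. Origin: centre of its underside; slot along its x. Key stand and sanding block stand on either side of the reject box and may change sides.
- red_varnish: red varnish bottle with black cap, 31 x 31 x 72 mm, standing loose; origin at the centre of its underside. Leave it alone.
- tape_roll: roll of paper tape lying flat, 60 mm across, 19 mm high, loose; origin at the centre of its underside. Leave it alone.
- mixing_cup: small pink cup, 33 mm across, 28 mm high, loose; origin at the centre of its underside. Leave it alone.

How it is judged:
By the outcome, as a careful person would: the job done as asked, in the order asked, and still so for the second after the job is handed in, while the arm keeps its last pose, push and grip.
It also fails if it takes over 67 s, if anything falls off the work surface, if the arm or the gripper's body presses on something with over 40 N, if the wrist force passes 120 N, or if a joint passes its speed limit or range.

## Robot

A 6-joint arm with a two-finger parallel gripper is mounted at the origin on a cart in front of the work surface, level with it; the furniture and walls round the work are solid. World frame = base frame: x ahead of the robot, y to its left, z up, the work surface at z = 0. Lengths are in m, angles in rad, forces in N, time in s.
With the tool pointing down it reaches from about 0.275 to 0.875 m from the base axis. Payload 12.5 kg.
Tool frame: the origin (TCP) lies on the centre line of the jaws, within the pads' length; the fingertips stand r.finger_overhang ahead of it and the grasp point (between the pads) lies 3 mm ahead of it (r.finger_overhang is the distance from the TCP to the fingertips, in m); z points along the fingers, y is the line along which they close (so a half turn about z gives the same grasp; the last joint's range is limited). The gripper opens to 85 mm and grips with 20 to 120 N. Pads are 22 mm wide; open, the fingers measure 114 mm over their backs; the gripper's body (76 mm by 85 mm) begins 54 mm behind the grasp point. The pads swing forward as they close: fully open they stand 13 mm farther back than shut.
Start: joints at [1.075, 0.351, 1.652, -0, 1.139, -0.085], TCP at [0.22, 0.504, 0.216] pointing down, gripper open.
Joint ranges: [-2.75, 2.75], [-0.79, 2.1], [0.01, 2.65], [-1.57, 4.71], [0.07, 3.14], [-2.87, 2.87]. Speed limits (rad/s): [2.22, 2.22, 2.79, 3.14, 3.14, 3.14].

## Interface

Orientations are given as a unit quaternion [x, y, z, w].
In Python, from cell import r, optics gives the robot as it stands. The module is installed in compiled form; this text tells all that it offers. Calls block until the motion is done:
- r.move_to(position, orientation): joint-space move of the TCP to a pose.
- r.move_linear(position, rot=None, vel=0.15): straight line of the TCP; rot=None keeps the orientation; vel is the mean speed in m/s.
- r.set_joints(angles): joint-space move.
- r.set_gripper(opening, squeeze=None): opening from 0.0 (shut) to 1.0 (fully open); squeeze is the grip in N (None keeps the last); returns when the fingers have stopped.
- r.sleep(seconds).
- r.inverse_kinematics(position, orientation): joint angles nearest the present ones, or None.
- optics.get_image(name): name is "side" or "top" or "wrist"; returns a dict with "pixels" (420x560x3 uint8, red, green, blue), "depth" (420x560 float32, m along the optical axis (not along the pixel's ray), 0 where there is no reading), "fx", "fy", "cx", "cy" (pixels), "camera_from_world" (4x4, takes a point from world to camera coordinates); the wrist camera has in their place "mount" (4x4, takes a point from camera to tool coordinates, whose origin is the TCP and whose axes are the flange's). Camera axes: x right, y down, z forward; pixel columns grow to the right and rows downward; lengths in m; the calibration is good to about 2 mm. A picture is of the moment at which its call begins: read the wrist's pose just before it.
A pose or a line that the arm cannot do raises r.PlanningError and nothing moves.
- r.hand_in(): hands the job in; it is judged then, once.
Readings, each from a call of its own:
- r.current_t(): time.
- r.current_q(): joint angles.
- r.current_qvel(): joint speeds.
- r.current_effort(): joint torques, N m.
- r.current_tool_pos(): TCP position.
- r.current_ee_rot(): TCP orientation.
- r.current_contact_force(): force on the tool from outside, world axes, zero at the start.
- r.current_torque(): the same for the moment, N m.
- r.current_opening(): opening from 0.0 (shut) to 1.0 (fully open).
- r.current_finger_force(): force on a finger pad.
Only numpy, scipy, OpenCV 4.12 (cv2) and the standard library are available. Lean on these libraries where they do the work, as an engineer would, in place of code of your own. Each camera call takes 0.05 s, during which the arm holds its last target. There are 200 camera calls.

## Working session

There is one attempt and no reset: what is moved stays moved. The work goes in short steps, each a Python script; the robot and the scene stay as the last script left them, time stands still between calls to the robot, and variables do not carry over. Pictures are saved under pics/ and viewed, at most 11 in all, crops included, and the job is handed in when it is done.

```bash
mkdir -p pics
cat > h.py <<'E'
import numpy as np, cv2
from cell import r, optics
from scipy.spatial.transform import Rotation as R
def cam(n):
    p=np.array(r.current_tool_pos());q=r.current_ee_rot()
    d=optics.get_image(n)
    if n=="wrist":
        T=np.eye(4);T[:3,:3]=R.from_quat(q).as_matrix();T[:3,3]=p
        d["wc"]=T@d["mount"]
    else: d["wc"]=np.linalg.inv(d["camera_from_world"])
    return d
def ray(d,u,v):
    a=d["wc"][:3,:3]@np.array([(u-d["cx"])/d["fx"],(v-d["cy"])/d["fy"],1]);return d["wc"][:3,3],a
def onz(d,u,v,z):
    o,a=ray(d,u,v);return o+a*(z-o[2])/a[2]
def cloud(d):
    v,u=np.mgrid[0:420,0:560];Z=d["depth"]
    P=np.stack([(u-d["cx"])/d["fx"]*Z,(v-d["cy"])/d["fy"]*Z,Z],-1)
    return P@d["wc"][:3,:3].T+d["wc"][:3,3]
def save(d,n): cv2.imwrite("pics/"+n,d["pixels"][:,:,::-1])
E
python3 - <<'E'
from h import *
a=cam("top");b=cam("side");
np.save("top.npy",a,allow_pickle=True)
cv2.imwrite("pics/a.png",a["pixels"][:,:,::-1]);cv2.imwrite("pics/b.png",b["pixels"][:,:,::-1])
print(a["wc"].round(3),a["fx"],b["wc"].round(3),b["fx"])
print(r.finger_overhang,r.current_ee_rot(),r.current_t(), R.from_quat(r.current_ee_rot()).as_matrix().round(3))
E
```

```text
[[-8.000e-03 -9.800e-01  1.980e-01  3.650e-01]
 [-1.000e+00  8.000e-03 -0.000e+00 -1.080e-01]
 [-1.000e-03 -1.980e-01 -9.800e-01  1.215e+00]
 [ 0.000e+00  0.000e+00  0.000e+00  1.000e+00]] 444.79366449031863 [[-0.921 -0.265  0.287  0.31 ]
 [-0.39   0.584 -0.712  0.559]
 [ 0.021 -0.767 -0.641  0.687]
 [ 0.     0.     0.     1.   ]] 380.11723887131313
0.022 [ 2.03948331e-01  9.78981526e-01 -4.77972235e-04 -1.44408597e-04] 0.1 [[-0.917  0.399 -0.   ]
 [ 0.399  0.917 -0.001]
 [ 0.    -0.001 -1.   ]]
```

View pics/a.png

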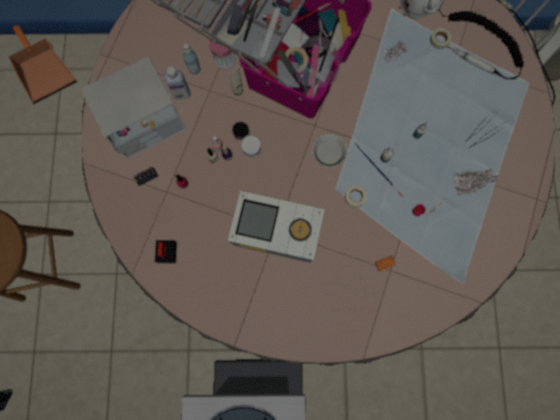

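View pics/b.png

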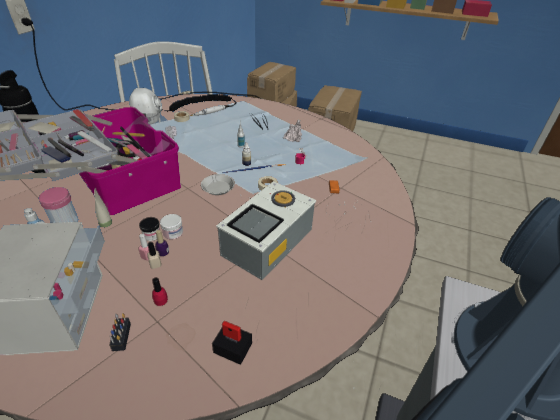

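Top view: key stand at (165,251), box (277,226) with its mouth at (257,221) and lock at (300,230), orange block at (386,263). The side view agrees. Next I get coarse positions, then take closer wrist views.

Run:
```python
from h import *
d=np.load("top.npy",allow_pickle=True).item()
C=cloud(d)
for n,(u,v),z in [("stand",(165,251),.034),("mouth",(257,221),.106),("lock",(300,230),.108),("block",(386,263),.016),("tape",(356,196),.019),("redv",(182,182),.07),("cup",(418,210),.028)]:
    print(n,onz(d,u,v,z).round(3),C[v,u].round(3))
# lid corners
hsv=cv2.cvtColor(d["pixels"],cv2.COLOR_RGB2HSV)
m=((C[...,2]>.09)&(C[...,2]<.112)&(abs(C[...,0]-.56)<.25)).astype(np.uint8); m[:,:215]=0;m[:,335:]=0;m[:180]=0;m[270:]=0
c=max(cv2.findContours(m,0,2)[0],key=cv2.contourArea)
b=cv2.boxPoints(cv2.minAreaRect(c)); print([onz(d,*p,.1).round(3) for p in b])
o=cv2.inRange(hsv,(5,150,80),(18,255,255)); o[:,:370]=0;o[:,405:]=0;o[:250]=0;o[280:]=0
c=max(cv2.findContours(o,0,2)[0],key=cv2.contourArea)
b=cv2.boxPoints(cv2.minAreaRect(c)); print([onz(d,*p,.016).round(3) for p in b])
w=cam("wrist");print(w["mount"].round(3),w["fx"],r.current_q())
```

```text
stand [0.522 0.209 0.034] [0.521 0.207 0.042]
mouth [ 0.587 -0.041  0.106] [ 0.608 -0.035  0.001]
lock [ 0.562 -0.15   0.108] [ 0.581 -0.154  0.003]
block [ 0.486 -0.384  0.016] [ 0.487 -0.384  0.015]
tape [ 0.673 -0.31   0.019] [ 0.678 -0.313 -0.   ]
redv [0.702 0.162 0.07 ] [0.713 0.17  0.034]
cup [ 0.629 -0.476  0.028] [ 0.632 -0.48   0.017]
[array([0.538, 0.035, 0.1  ]), array([0.671, 0.008, 0.1  ]), array([ 0.618, -0.214,  0.1  ]), array([ 0.488, -0.183,  0.1  ])]
[array([ 0.489, -0.355,  0.016]), array([ 0.506, -0.4  ,  0.016]), array([ 0.483, -0.407,  0.016]), array([ 0.466, -0.363,  0.016])]
[[-0.    -0.962 -0.271  0.069]
 [ 1.    -0.001  0.001 -0.   ]
 [-0.001 -0.271  0.962 -0.158]
 [ 0.     0.     0.     1.   ]] 291.9166918437413 [ 1.07537161e+00  3.51141150e-01  1.65224427e+00  1.56978519e-05
  1.13910594e+00 -8.46146639e-02]
```

```bash
cat >> h.py <<'E'
def down(a):
    c,s=np.cos(a),np.sin(a)
    return R.from_matrix(np.array([[-c,-s,0],[-s,c,0],[0,0,-1.]])).as_quat()
E
python3 - <<'E'
from h import *
D=[]
for p,a in [((.522,.209,.2),0.),((.562,-.15,.26),-.2),((.486,-.384,.2),-.4)]:
    r.move_to(p,down(a)); D.append(cam("wrist")); print(r.current_t(),np.round(r.current_q(),2),r.current_tool_pos())
np.save("w.npy",np.array(D,dtype=object),allow_pickle=True)
im=np.hstack([cv2.resize(x["pixels"],(400,300)) for x in D[:2]]);cv2.imwrite("pics/c.png",np.vstack([im,np.pad(cv2.resize(D[2]["pixels"],(400,300)),((0,0),(0,400),(0,0)))])[:,:,::-1])
E
```

```text
1.7583 [ 0.3   0.39  1.64  0.    1.11 -1.27] [0.52163595 0.20981093 0.20003672]
3.175 [-0.34  0.37  1.51  0.    1.26 -1.71] [ 0.56217368 -0.14881326  0.25978343]
4.2167 [-0.74  0.49  1.48  0.    1.17 -1.91] [ 0.48697271 -0.38275528  0.20051469]
```

View pics/c.png

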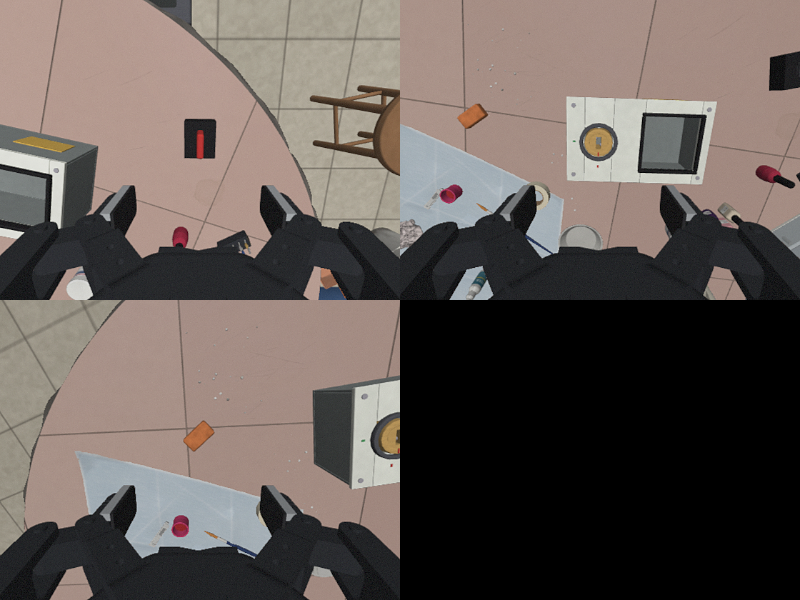

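Wrist views (400 px panels, scale 1.4): stand and key at (200,140) with the slot roughly along x. The box shows the lock at (598-400,142) and the mouth at (672-400,142), and the block is at (199,136). All are clear, so I measure precisely.

```bash
cat > meas.py <<'E'
from h import *
def rect(d,m,z,tag):
    m=m.astype(np.uint8)
    c=max(cv2.findContours(m,0,2)[0],key=cv2.contourArea)
    W=np.array([onz(d,u,v,z)[:2] for u,v in c[:,0]],np.float32)*1000
    (x,y),(w,h),a=cv2.minAreaRect(W)
    if w<h: w,h=h,w; a+=90
    a=(a+90)%180-90
    print(tag,"c",round(x,1),round(y,1),"size",round(w,1),round(h,1),"long axis deg",round(a,1),"n",m.sum())
    return x/1000,y/1000,np.radians(a)
def masks(d):
    C=cloud(d);hsv=cv2.cvtColor(d["pixels"],cv2.COLOR_RGB2HSV);return C,hsv,C[...,2],d["depth"]>0
if __name__=="__main__":
    D=np.load("w.npy",allow_pickle=True)
    d=D[0];C,h,z,v=masks(d)
    near=np.hypot(C[...,0]-.522,C[...,1]-.209)<.06
    red=((h[...,0]<6)|(h[...,0]>174))&(h[...,1]>150)
    print("key z pct",np.percentile(z[near&red],[5,50,95,99]))
    rect(d,near&red&(z>.074),.078,"keytop"); rect(d,near&(h[...,2]<60)&(z>.028),.034,"stand")
    d=D[1];C,h,z,v=masks(d)
    nb=np.hypot(C[...,0]-.58,C[...,1]+.09)<.2
    lid=nb&(z>.09)&(z<.115); print("lid z",np.median(z[lid])); rect(d,lid,.1,"lid")
    br=nb&(h[...,0]>12)&(h[...,0]<28)&(h[...,1]>100)&(z>.095); 
    rect(d,br,.108,"brass"); print(z[br].mean())
    rect(d,cv2.morphologyEx((nb&(h[...,1]<90)&(h[...,2]<75)&(C[...,1]<-.1)&(z>.09)).astype(np.uint8),cv2.MORPH_OPEN,np.ones((2,2))),.107,"ring")
    rect(d,cv2.dilate((nb&(h[...,2]<75)&(C[...,1]>-.1)&(z>.09)).astype(np.uint8),np.ones((1,1))),.106,"rim")
    d=D[2];C,h,z,v=masks(d)
    o=(np.hypot(C[...,0]-.486,C[...,1]+.384)<.06)&(h[...,0]>4)&(h[...,0]<20)&(h[...,1]>150)
    print(np.percentile(z[o],[5,50,95]));rect(d,o&(z>.012),.016,"block")
    u=cv2.resize(D[1]["pixels"][140:260,220:340],(600,600),interpolation=2);cv2.imwrite("pics/d.png",u[:,:,::-1])
E
python3 meas.py
```

```text
key z pct [0.03410051 0.07698344 0.07859731 0.07895126]
keytop c 522.8 213.5 size 34.6 8.9 long axis deg -0.0 n 321
stand c 727.6 204.8 size 525.2 249.2 long axis deg 89.9 n 37340
lid z 0.09997906712669813
lid c 579.8 -87.9 size 223.3 133.6 long axis deg 76.7 n 18015
brass c 564.3 -148.6 size 43.9 41.9 long axis deg -1.1 n 1194
0.12230121204139809
ring c 736.4 -270.5 size 592.1 237.5 long axis deg 78.5 n 36717
rim c 815.7 64.5 size 342.2 121.8 long axis deg 36.7 n 12408
[0.01386969 0.01557205 0.01686988]
block c 487.0 -381.9 size 48.6 26.9 long axis deg -68.7 n 908
```

View pics/d.png

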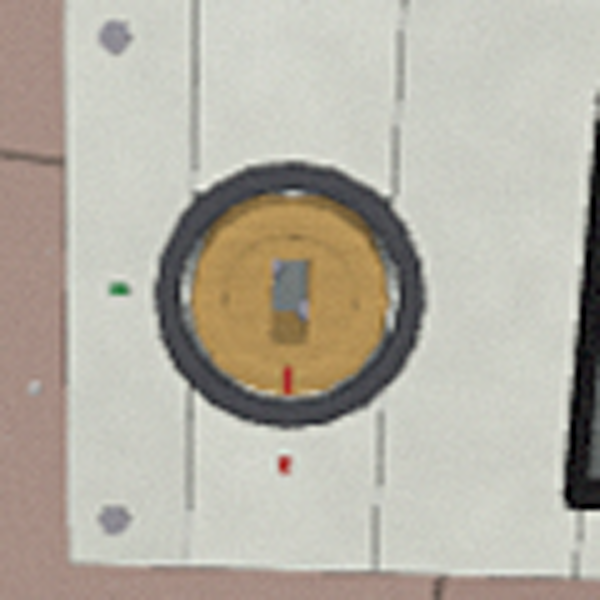

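The crop shows the keyway centred at (290,301), i.e. full-image (278,200), with the red mark at 0 (locked). The sizes match the given ones: block 49x27, lid 223x134, brass 44. Grasp the block and drop it.

Run:
```python
from h import *
D=np.load("w.npy",allow_pickle=True); print("keyway",onz(D[1],278,200.2,.108).round(4))
q=down(np.radians(-68.7))
r.move_to((.487,-.382,.09),q); r.move_linear((.487,-.382,.0245),vel=.12)
print(r.current_tool_pos()); r.set_gripper(0,30)
o=r.current_opening();print("open",o,o*85,r.current_finger_force(),r.current_t())
if .2<o<.45:
    r.move_linear((.487,-.382,.2),vel=.25)
    print(r.current_opening(),r.current_finger_force())
    qb=down(np.radians(-13.3)); m=(.591,-.039)
    r.move_to((*m,.2),qb); r.move_linear((*m,.134),vel=.15)
    print(r.current_tool_pos(),r.current_t())
    d=cam("wrist");save(d,"e.png")
```

```text
keyway [ 0.5662 -0.1483  0.108 ]
[ 0.48737913 -0.38235032  0.0252191 ]
open 0.0010671637744787273 0.09070892083069182 0.0 6.475
```

Run:
```python
from h import *
d=cam("wrist");save(d,"e.png");print(r.current_tool_pos(),r.current_contact_force(),r.finger_overhang)
```

```text
[ 0.48701658 -0.38200616  0.02451036] [-0.21392951  0.28935541 -0.0285167 ] 0.022
```

View pics/e.png

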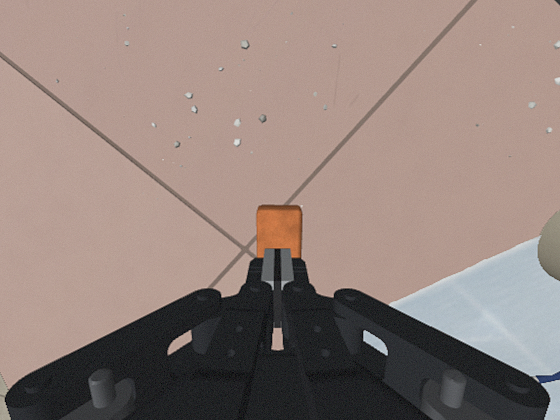

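Run:
```python
from h import *
d=cam("wrist");C,=[cloud(d)]
p=np.array(r.current_tool_pos());M=R.from_quat(r.current_ee_rot()).as_matrix()
for uv in [(279,206),(279,256),(262,206)]: print(uv,"tool",(M.T@(onz(d,*uv,.016)-p)*1000).round(1))
for v in range(200,350,10): print(v,((C[v,[262,270,284]]-p)@M*1000).round(1).tolist(),(C[v,270,2]*1000).round(1))
m=np.linalg.inv(d["mount"])
for z in (0,.003,.022): 
    c=m@[0,0,z,1]; print(z,c[:2]/c[2]*d["fx"]+[d["cx"],d["cy"]])
```

```text
(279, 206) tool [26.5  1.   8.5]
(279, 256) tool [-5.3  1.1  8.5]
(262, 206) tool [26.5 -9.   8.5]
200 [[26.5, -9.7, 23.9], [26.4, -4.6, 24.1], [26.0, 4.4, 26.0]] 0.4
210 [[23.5, -9.1, 10.4], [23.7, -4.3, 9.8], [23.5, 4.0, 10.5]] 14.7
220 [[17.7, -9.1, 9.1], [17.4, -4.4, 10.1], [17.5, 4.0, 9.7]] 14.3
230 [[11.1, -9.3, 9.9], [11.6, -4.4, 8.4], [11.6, 4.0, 8.5]] 16.1
240 [[5.0, -9.3, 9.1], [5.1, -4.4, 8.8], [5.0, 4.1, 9.1]] 15.7
250 [[-1.6, -9.4, 9.0], [11.5, -3.7, -21.9], [11.2, 3.4, -21.1]] 46.4
260 [[7.4, -7.6, -24.8], [11.3, -3.4, -33.2], [11.5, 3.1, -33.7]] 57.7
270 [[7.1, -7.1, -34.9], [11.1, -3.2, -42.9], [11.5, 2.8, -43.6]] 67.3
280 [[11.1, -6.2, -51.5], [10.9, -3.0, -51.3], [11.1, 2.7, -51.7]] 75.8
290 [[11.7, -5.8, -60.4], [12.8, -2.7, -62.1], [12.3, 2.4, -61.3]] 86.6
300 [[12.4, -5.4, -68.1], [11.7, -2.6, -67.0], [10.3, 2.4, -64.8]] 91.5
310 [[16.8, -4.7, -80.5], [7.6, -2.7, -67.0], [3.8, 2.5, -61.2]] 91.4
320 [[17.5, -4.4, -86.2], [1.0, -2.8, -63.4], [0.3, 2.5, -62.5]] 87.9
330 [[14.4, -4.4, -86.6], [-3.1, -2.8, -63.9], [-4.3, 2.5, -62.3]] 88.3
340 [[11.2, -4.5, -86.8], [-7.0, -2.8, -64.5], [-7.9, 2.5, -63.4]] 89.0
0 [277.29655645 253.62831402]
0.003 [277.291383  251.5778267]
0.022 [277.26224072 240.02732913]
```

The shut fingertips appear about 20 mm behind the reported TCP, where the specification puts them 22 mm ahead. They closed above the block, which has not moved. I'll confirm by gently touching the block's top with the shut fingers.

Run:
```python
from h import *
f0=r.current_contact_force()[2]; z=.0245
r.move_linear((.487,-.382,.008),vel=.05); z=.008
print(r.current_contact_force(),r.current_tool_pos())
while z>-.02:
    f=r.current_contact_force()[2]-f0
    if abs(f)>2: break
    z-=.0015; r.move_linear((.487,-.382,z),vel=.04)
print("contact z",z,r.current_tool_pos(),f,r.current_t())
r.move_linear((.487,-.382,.04),vel=.15)
```

```text
[ 1.41507304 -0.06989141  1.17932975] [ 0.48686723 -0.38189343  0.00763655]
contact z 0.0005000000000000009 [ 0.48719598 -0.38214538  0.00099992] 5.466920248325962 8.3083
```

Contact was at TCP z≈0.001, so the shut fingertips sit 15 mm behind the reported TCP (effective overhang −0.015). I re-plan with that.

Run:
```python
from h import *
r.set_gripper(.7,30)
r.move_linear((.487,-.382,-.0145),vel=.1)
print(r.current_tool_pos(),r.current_contact_force()); r.set_gripper(0,30)
o=r.current_opening();print("open",o,o*85,r.current_finger_force(),r.current_t())
if .2<o<.45:
    r.move_linear((.487,-.382,.17),vel=.25)
    print(r.current_opening(),r.current_finger_force())
    qb=down(np.radians(-13.3)); m=(.591,-.039)
    r.move_to((*m,.17),qb); r.move_linear((*m,.1),vel=.15)
    print(r.current_tool_pos(),r.current_t())
    d=cam("wrist");save(d,"f.png")
```

```text
[ 0.4871854  -0.38218364 -0.01426758] [-0.09999017 -0.13747658  0.27414372]
open 0.32147938503435736 27.325747727920376 31.18549346923828 10.4
0.31880566394798077 30.45989692211151
[ 0.59142008 -0.03947059  0.10065796] 13.25
```

View pics/f.png

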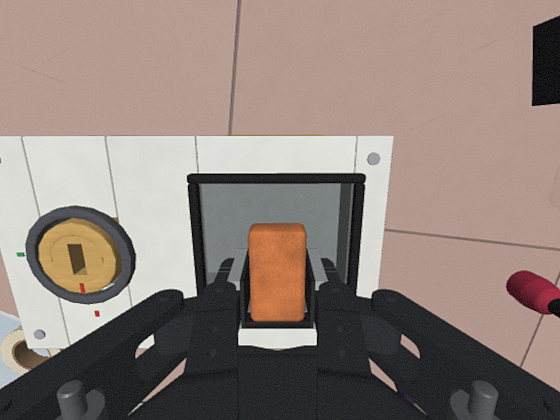

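The block is held centred over the mouth (around (277,270)). Release, check, then go to the key.

Run:
```python
from h import *
from meas import rect,masks
m=(.591,-.039)
r.move_linear((*m,.088),vel=.1); print(r.current_contact_force())
r.set_gripper(.55); r.move_linear((*m,.17),vel=.25)
r.move_to((.5228,.2135,.12),down(0)); r.set_gripper(.6); r.sleep(.1)
d=cam("wrist");C,h,z,v=masks(d)
near=np.hypot(C[...,0]-.522,C[...,1]-.209)<.06
red=((h[...,0]<6)|(h[...,0]>174))&(h[...,1]>150)
print(np.percentile(z[near&red],[5,50,95,99]),r.current_tool_pos(),r.current_t(),r.current_opening())
rect(d,near&red&(z>.073),.078,"keytop")
t=cam("top");s=cam("side")
cv2.imwrite("pics/g.png",np.hstack([cv2.resize(d["pixels"],(400,300)),cv2.resize(s["pixels"][170:290,200:360],(400,300))])[:,:,::-1])
```

```text
[ 0.33182563 -0.13889489  0.7470351 ]
[0.04610903 0.07700489 0.0785065  0.07901016] [0.5230618  0.21307784 0.12009197] 15.7833 0.5989138108777267
keytop c 522.6 212.8 size 35.8 9.4 long axis deg 0.2 n 595
```

View pics/g.png

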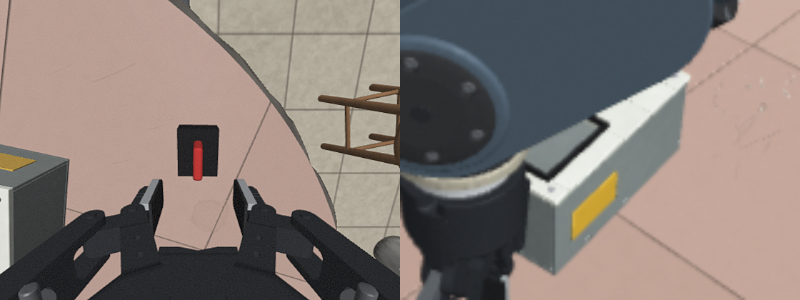

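The mouth is clear and the key measurement agrees (522.6, 212.8). Grasp and lift the key, then hover near the lock for a combined view.

Run:
```python
from h import *
k=(.5226,.2129)
r.move_linear((*k,.028),vel=.12); print(r.current_tool_pos(),r.current_contact_force())
r.set_gripper(0,80); o=r.current_opening();print(o,o*85,r.current_finger_force(),r.current_tool_pos())
if .07<o<.2:
    r.move_linear((*k,.1),vel=.1); r.move_linear((*k,.17),vel=.25)
    print(r.current_opening(),r.current_contact_force())
    a=np.radians(-13.3); p=np.array([.5655,-.1483])+.05*np.array([np.cos(a),np.sin(a)])
    r.move_to((*p,.17),down(a)); r.sleep(.3)
    d=cam("wrist");save(d,"i.png");np.save("k.npy",d,allow_pickle=True)
    T=np.eye(4);print(r.current_tool_pos(),r.current_t())
```

```text
[0.52305064 0.21306745 0.02865061] [-0.57884458  0.40092113  0.66941314]
0.1066680006542081 9.066780055607689 78.17708730697632 [0.52286102 0.21304237 0.0285464 ]
0.1055809088536698 [-0.48918986  0.19081761 -1.42308209]
[ 0.61423557 -0.15935184  0.17007101] 20.3333
```

View pics/i.png

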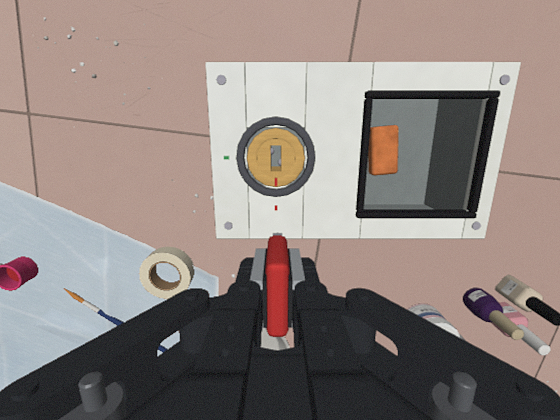

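The block lies inside the box at (384,150). The key is held at (278,285), with the keyway at (276,157). I measure the key in the hand against the keyway.

Run:
```python
from h import *
from meas import rect,masks
d=np.load("k.npy",allow_pickle=True).item();C,h,z,v=masks(d)
p=np.array([.61423557,-.15935184,.17007101]);V,U=np.mgrid[0:420,0:560]
hs,s,val=h[...,0],h[...,1],h[...,2]
m=((hs<6)|(hs>174))&(s>150)&(abs(U-278)<25)&(V>225)&(V<345)
print("red z",np.percentile(z[m],[2,25,50,75,98]).round(4))
x,y,a=rect(d,m&(z>.214),.2195,"keytop"); A=np.radians(-13.3)
M=R.from_quat(down(A)).as_matrix(); e=M.T@(np.array([x,y,0])-[p[0],p[1],0]); print("key in tool mm",e*1000)
win=np.hypot(U-276,V-157)<45
ring=(s<90)&(val<95)&win
c=max(cv2.findContours(ring.astype(np.uint8),0,1)[0],key=cv2.contourArea)
W=np.array([onz(d,u,v_,.107)[:2] for u,v_ in c[:,0]],np.float32)*1000;print("ring",cv2.minEnclosingCircle(W),cv2.fitEllipse(W))
br=(hs>10)&(hs<28)&(s>110)&(np.hypot(U-276,V-157)<32)
c=max(cv2.findContours(br.astype(np.uint8),0,1)[0],key=cv2.contourArea)
W=np.array([onz(d,u,v_,.108)[:2] for u,v_ in c[:,0]],np.float32)*1000;print("brass",cv2.fitEllipse(W))
kw=(~br|(val<110))&(abs(U-276)<10)&(abs(V-157)<17)
rect(d,kw,.108,"keyway (approx)")
lid=(z>.09)&(z<.11)&(U>195)&(U<530)&(V<240)&(V>50); x,y,a=rect(d,lid,.1,"lid")
b=a-np.pi/2; print("lock from lid",x-.062*-np.sin(b),y-.062*np.cos(b))
cv2.imwrite("pics/j.png",cv2.resize(d["pixels"][110:345,215:345],(440,800) if 0 else (332,600),interpolation=2)[:,:,::-1])
```

```text
red z [0.189  0.216  0.2185 0.2191 0.2202]
keytop c 613.3 -158.9 size 36.6 9.8 long axis deg -13.3 n 1608
key in tool mm [1.01685725 0.24747461 0.        ]
ring ((565.858154296875, -148.82786560058594), 29.327491760253906) ((565.8963012695312, -148.8088836669922), (57.33946990966797, 57.43483352661133), 83.77104949951172)
brass ((565.8213500976562, -148.83236694335938), (41.77531051635742, 41.91790771484375), 62.19209671020508)
keyway (approx) c 564.2 -148.3 size 15.8 7.8 long axis deg -9.2 n 232
lid c 580.3 -88.3 size 223.2 132.7 long axis deg 76.7 n 39534
lock from lid 0.5660391045141917 -0.1486249303584282
```

View pics/j.png

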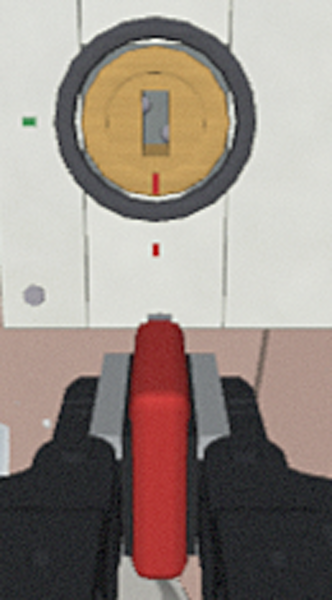

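Three estimates agree: lock at (565.9, −148.8) mm, yaw −13.3°. The key is offset (1.0, 0.25) mm in the hand. Insert with force monitoring.

```bash
cat > pos.py <<'E'
from h import *
A=np.radians(-13.3); L=np.array([.5659,-.1488])
E=np.array([.0010,.00025])
def tcp(a):
    M=R.from_quat(down(a)).as_matrix(); return L-M[:2,:2]@E
E
python3 - <<'E'
from pos import *
p=tcp(A); r.move_linear((*p,.16),vel=.12); r.move_linear((*p,.131),vel=.1); r.sleep(.3)
f0=np.array(r.current_contact_force()); print("f0",f0.round(2),np.round(r.current_tool_pos(),4),p)
z=.131
while z>.1005:
    z-=.0015; r.move_linear((*p,z),vel=.04); f=np.array(r.current_contact_force())-f0
    print(round(z,4),np.round(r.current_tool_pos(),4),f.round(1))
    lim=6 if z>.123 else 30
    if abs(f[2])>lim or np.hypot(f[0],f[1])>10: break
print(r.current_t(),r.current_opening())
E
```

```text
f0 [-0.22 -0.31 -0.3 ] [ 0.567  -0.1493  0.1315] [ 0.56681567 -0.14927334]
0.1295 [ 0.5668 -0.1493  0.1295] [ 0.4 -0.3  0.2]
0.128 [ 0.5667 -0.1492  0.1279] [-0.   1.  -0.1]
0.1265 [ 0.5668 -0.1492  0.1264] [ 0.3  0.9 -0.4]
0.125 [ 0.5666 -0.1492  0.1248] [-0.5  1.2  0. ]
0.1235 [ 0.5664 -0.1492  0.1231] [-1.5  0.6 -1.4]
0.122 [ 0.5665 -0.1491  0.1217] [-3.5  1.7 -1.2]
0.1205 [ 0.5665 -0.1492  0.1203] [-5.6  1.2 -0.7]
0.119 [ 0.5665 -0.1492  0.1189] [-4.6  1.5  0.9]
0.1175 [ 0.5664 -0.1496  0.1176] [-6.  -1.7  3.1]
0.116 [ 0.5663 -0.1499  0.116 ] [-6.9 -2.7  2.4]
0.1145 [ 0.5662 -0.1499  0.1144] [-6.6 -3.4 -0.1]
0.113 [ 0.5663 -0.1499  0.113 ] [-8.2 -2.8  1.6]
0.1115 [ 0.5663 -0.1498  0.1116] [-7.3 -2.4  2. ]
0.11 [ 0.5664 -0.1498  0.1107] [-9.2 -0.5  8.5]
0.1085 [ 0.5665 -0.1494  0.1092] [-8.9  1.1 10. ]
0.107 [ 0.5662 -0.1491  0.1071] [-6.2  0.5  2.6]
0.1055 [ 0.5662 -0.1491  0.1052] [-6.7  1.6  0.3]
0.104 [ 0.5664 -0.1492  0.1038] [-6.4  0.7 -0.6]
0.1025 [ 0.5664 -0.1492  0.1024] [-5.6  2.1 -1.7]
0.101 [ 0.5665 -0.1492  0.1019] [-10.5   2.6  12.9]
26.6417 0.10805647335375446
```

Fully home: both pins passed, and the collar seats at TCP z≈0.102 with 13 N. Relieve the side load a little and turn.

```bash
sed -i 's/L=np.array.*/L=np.array([.5652,-.1487])/' pos.py
python3 - <<'E'
from pos import *
def step(t,v=None):
    a=A-t; r.move_linear((*tcp(a),.1008),rot=down(a),vel=.05)
    f=np.array(r.current_contact_force())
    print(round(t,2),np.round(r.current_tool_pos(),4),f.round(1),round(r.current_torque()[2],3),round(r.current_t(),1))
    return abs(f).max()<30
for t in [0,.1,.3,.5,.7,.9,1.1,1.3,1.5,1.6,1.65]:
    if not step(t): break
r.sleep(.3);d=cam("wrist");save(d,"l.png");np.save("l.npy",d,allow_pickle=True);print(r.current_ee_rot(),down(A-1.65))
E
```

```text
0 [ 0.5664 -0.1492  0.1019] [-6.7  2.6 12.6] -0.059 26.9
0.1 [ 0.5664 -0.149   0.102 ] [-7.4  4.5 12.9] 0.06 27.1
0.3 [ 0.5663 -0.149   0.1019] [-6.5  5.3 11.4] 0.017 27.5
0.5 [ 0.5664 -0.149   0.102 ] [-6.1  5.3 10.6] 0.038 27.8
0.7 [ 0.5664 -0.1491  0.102 ] [-5.   6.8 10.5] 0.067 28.2
0.9 [ 0.5664 -0.149   0.102 ] [-3.5  7.9 10.1] 0.074 28.5
1.1 [ 0.5665 -0.1491  0.102 ] [-2.   8.   6.9] 0.08 28.9
1.3 [ 0.5665 -0.1491  0.102 ] [-1.2  7.8  6.8] 0.111 29.2
1.5 [ 0.5666 -0.1491  0.102 ] [1.  6.2 5.3] 0.106 29.6
1.6 [ 0.5666 -0.1491  0.102 ] [1.5 6.8 6.1] 0.136 29.8
1.65 [ 0.5666 -0.1491  0.102 ] [1.9 5.5 5.7] 0.137 30.1
[0.80816913 0.58894585 0.0019011  0.00135164] [0.80818541 0.58892813 0.         0.        ]
```

View pics/l.png

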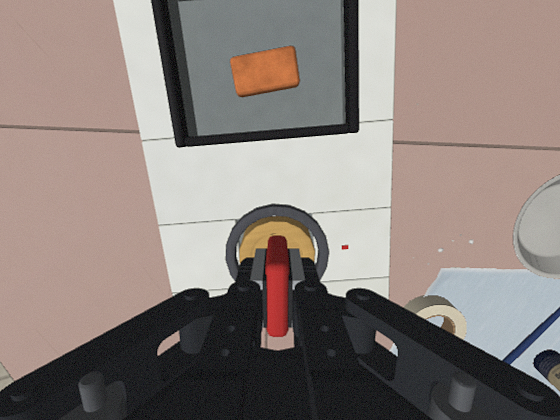

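Run:
```python
from pos import *
from meas import rect,masks
def look(d):
    C,h,z,v=masks(d);V,U=np.mgrid[0:420,0:560]
    m=((h[...,0]<6)|(h[...,0]>174))&(h[...,1]>150)&(abs(U-278)<25)&(V>225)&(V<345)
    print("red z",np.percentile(z[m],[50,75,95]).round(4))
    x,y,a=rect(d,m&(z>.147),.152,"key"); print("key turned",(np.pi+A-a)%np.pi)
look(np.load("l.npy",allow_pickle=True).item())
a=A-1.69; r.move_linear((*tcp(a),.1000),rot=down(a),vel=.05); r.sleep(.3)
print(np.round(r.current_tool_pos(),4),np.round(r.current_contact_force(),1),r.current_torque()[2],r.current_opening(),r.current_finger_force())
M=R.from_quat(r.current_ee_rot()).as_matrix(); print("tool turn",A-np.arctan2(-M[0,1],M[1,1]))
look(cam("wrist"));s=cam("side");t=cam("top")
print(onz(t,300,230,.108))
cv2.imwrite("pics/m.png",np.hstack([cv2.resize(s["pixels"][160:280,200:350],(400,320),interpolation=2),cv2.resize(t["pixels"][180:280,220:345],(400,320),interpolation=2)])[:,:,::-1]);print(r.current_t())
```

```text
red z [0.1504 0.1511 0.1518]
key c 566.2 -147.7 size 36.3 9.7 long axis deg 71.0 n 1595
key turned 1.6699409405937515
[ 0.5667 -0.1492  0.102 ] [-1.7  7.4 12.4] 0.08614882982181038 0.10583501390038624 80.18577575683594
tool turn 1.6899231137860313
red z [0.1505 0.1511 0.1518]
key c 566.3 -147.9 size 35.9 9.7 long axis deg 68.8 n 1586
key turned 1.7094730369729423
[ 0.56238417 -0.14986255  0.108     ]
31.1417
```

View pics/m.png

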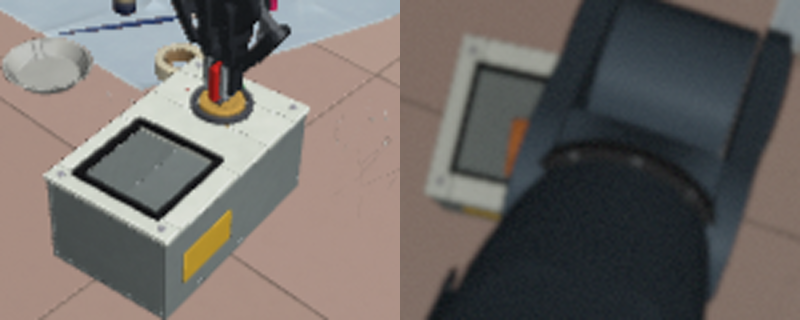

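The wrist measurement puts the key at about 1.70 rad, so the lock is at about 1.6 after the play. The head top is at 151–152 mm, which is the fully home height. The grip is 80 N with a 12 N down push, and the block is in the box. Hand in.

```bash
python3 -c "
from cell import r
print(r.hand_in())"
```

```text
the job is handed in; nothing more can be done
None
```

The job is handed in at about 31 s: the orange block is in the reject box, and the key is fully home and still gripped (80 N), turned about 1.7 rad clockwise, which puts the lock at roughly 1.6 rad allowing for play (estimated, as the lock's own mark was hidden); I didn't touch the bottle, tape roll or cup.

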